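# Unbolt and open the passive leaf of a scrapped double-door cabinet

### The job

A scrapped double-door distribution cabinet lies on its back on the dismantling table; its lock-side leaf already stands open, but the other leaf is still shut and held by its flush bolt. Draw that bolt back clear of its keeper by its knob, then swing the leaf up by its bar handle until it stands steeply open (60 degrees or more from shut) and let go, leaving the bolt drawn.

Things in the scene. Friction and masses are not known exactly. Their poses are not given: they have to be found in the camera images.
- bolt (a joint): Slide of the steel flush bolt on the shut leaf (m): 0 = fully shot, its flat tip reaching 17 mm in under the steel keeper bridge on the cabinet's end rim; 0.030 = fully drawn, at its stop. Starts at 0 to 0.005, clear of the keeper from 0.020; slides with about 2 N and stays where left. In the keeper it locks the leaf. The keeper rises 15 mm above the leaf's face, 51 mm beyond the fully shot knob.
- bolt_knob (a point): The bolt's knob: upright plain steel cylinder, 16 mm across, standing 32 mm above the leaf's face. The point is on its axis, 20 mm above the leaf's face (140 mm above the table). x lies along the bolt towards the keeper: the bolt is drawn in -x, straight towards the bar handle; z is up while the leaf is shut. Fully shot it is 102 mm from the handle's middle, on the bar's line.
- leaf (a joint): Hinge of the shut grey steel leaf (rad): 0 = shut, flat; grows as it is lifted; 1.57 upright, stop at 1.75. Leaf 306 x 158 mm, about 0.6 kg; its stiff hinge holds it where left; lifting by the handle takes about 10 N. The other leaf, already open and upright to 0.28 m above the table about 200 mm from this handle, has an equal handle and a lock barrel but no bolt.
- leaf_handle (a point): Middle of the shut leaf's handle: round steel bar, 12 mm thick, 100 mm long, parallel to the hinge, its axis 39 mm above the leaf's face (159 mm above the table), on posts 80 mm apart. Axes turn with the leaf: x along the bar to the keeper end, y from hinge to free edge (28 mm off), z up while shut. The hinge axis runs along x, 131 mm from here in -y and 42 mm in -z.

How it is judged:
By the outcome, as a careful person would: the job done as asked, in the order asked, and still so for the second after the job is handed in, with the robot touching nothing.
It also fails if it takes over 54 s, if anything falls off the work surface, if the arm or the gripper's body presses on something with over 40 N, if the wrist force passes 120 N, or if a joint passes its speed limit or range.

### The arm

A 6-joint arm with a two-finger parallel gripper is mounted at the origin on the work surface. World frame = base frame: x ahead of the robot, y to its left, z up, the work surface at z = 0. Lengths are in mm, angles in rad, forces in N, time in s.
With the tool pointing down it reaches from about 300 to 775 mm from the base axis. Payload 14.6 kg.
Tool frame: the origin (TCP) lies midway between the tips of the shut fingers; the grasp point (between the pads) lies 19 mm behind it; y points along the fingers, x is the direction in which the jaws open and shut, and the axes are right-handed (so a half turn about y gives the same grasp; the last joint's range is limited). The gripper opens to 94 mm and grips with 3 to 60 N. Pads are 16 mm wide; open, the fingers measure 119 mm over their backs; the gripper's body (75 mm by 177 mm) begins 78 mm behind the grasp point.
Start: joints at [1.076, 0.3, 1.521, -0, 1.321, -0.067], TCP at [228.175, 500.425, 205.446] pointing down, gripper open.
Joint ranges: [-3.03, 3.03], [-0.79, 2.21], [0.23, 2.52], [-1.04, 4.18], [0, 3.07], [-2.55, 2.55]. Speed limits (rad/s): [2.22, 2.22, 2.57, 3.14, 3.14, 3.14].

### API

Orientations are given as [roll, pitch, yaw] about the fixed x, y, z axes, in that order (R = Rz(yaw) Ry(pitch) Rx(roll)).
In Python, from cell import manip gives the robot as it stands.
- The arm moves only by the tool servo_tool, never from a script. Its argument "commands" is a list of rows, each an object with "dp": the shift along the tool's x, y, z in mm, a list of three; "turn": the turn, a rotation vector about the tool's x, y, z in degrees, a list of three. A call has 1 to 5 rows; each row is the pose to reach, as a shift and turn from the pose measured when the call began, along the tool's axes at that moment; what a row does not reach only later rows make up. A row lasts 1/12 s, in which the tool goes at most 41.7 mm and 7.16 degrees, less where a joint would pass 70% of its speed; a pose out of reach is approached as far as the arm can. A call with a gripper value outside its range is refused whole. "grip" is the gripper command: -1 is fully open, 1 is shut, values between are in proportion, set as the call begins (left out, the last holds). The fingers move at their own pace and stop on an object; "force" is the grip in N (left out, the last holds). Time passes only in rows, so rows that repeat a pose let the fingers close. It gives the time, the measured TCP pose, the force and the opening at its end, in the units of the state.
- manip.read_state(): the state, without advancing time (a new reading comes with each control period).
- manip.camera(name): name is "scene" or "top"; returns a dict with "img" (400x640x3 uint8, red, green, blue), "depth" (400x640 float32, mm along the optical axis (not along the pixel's ray), 0 where there is no reading), "K" (3x3 intrinsics, pixels), "R" (3x3) and "t" (3): a world point X has camera coordinates R X + t. Camera axes: x right, y down, z forward; pixel columns grow to the right and rows downward; lengths in mm; the calibration is good to about 2 mm. A picture is of the moment at which its call begins.
- manip.sign_off(): hands the job in, once; it reports no verdict.
The state is a dict: "clock": time; "joints": joint angles; "qd": joint speeds; "effort": joint torques, N m; "eef_pos": TCP position; "eef_rot": TCP orientation; "wrist_force": force on the tool from outside, world axes, zero at the start; "moment": the same for the moment, N m; "finger_gap": finger opening in mm.
Only numpy, scipy, OpenCV 4.12 (cv2) and the standard library are available. Lean on these libraries where they do the work, as an engineer would, in place of code of your own. Each camera call takes 0.05 s, during which the arm holds its last target.

## Working session

There is one attempt and no reset: what is moved stays moved. The work goes in short steps, Python scripts to look and compute and a tool call to move; the robot and the scene stay as the last step left them, time stands still between calls to the robot, and variables do not carry over. Pictures are saved under pics/ and viewed, and the job is handed in when it is done.

Besides the shell and the picture viewer there is one more tool, called after "Request:" as a command line: name --argument value ..., lists and objects as JSON in quotes. servo_tool: Moves the arm, as the interface text tells. Its arguments: {"type":"object","properties":{"commands":{"type":"array","items":{"type":"object","properties":{"dp":{"type":"array","items":{"type":"number"}},"turn":{"type":"array","items":{"type":"number"}}}}},"grip":{"type":"number"},"force":{"type":"number"}},"required":["commands"]}

```bash
mkdir -p pics; ls; python3 - <<'E'
from cell import manip
import cv2,numpy as np
s=manip.read_state(); print(s)
for n in("scene","top"):
    c=manip.camera(n); cv2.imwrite(f"pics/{n}0.png",c["img"][:,:,::-1]); np.savez(f"{n}0.npz",**c); print(n,c["K"],c["R"],c["t"])
E
```

```text
pics
{'clock': 0.0, 'joints': array([ 1.07641954e+00,  3.00475796e-01,  1.52160038e+00, -1.74573755e-05,
        1.32072642e+00, -6.66199607e-02]), 'qd': array([-1.20951693e-03, -4.52468903e-05, -4.04542680e-04, -8.16649670e-04,
       -3.36509646e-04,  1.12611036e-03]), 'effort': array([-6.97155301e-04, -5.31798899e+01, -3.52729225e+01,  7.08265649e-02,
        2.44396616e-02, -9.28133227e-05]), 'eef_pos': array([228.04118204, 500.19057515, 204.87560013]), 'eef_rot': array([-1.57073265e+00,  1.20838415e-03,  1.14304387e+00]), 'wrist_force': array([ 0.21626303, -0.16349442,  0.2870763 ]), 'moment': array([ 0.01677169, -0.0119459 , -0.00731308]), 'finger_gap': 94.25682574768896}
scene [[362.90642706   0.         321.69401939]
 [  0.         362.90642706 193.67076783]
 [  0.           0.           1.        ]] [[ 0.26806066  0.96334562 -0.01042579]
 [ 0.65363896 -0.18981038 -0.73261732]
 [-0.70774261  0.18957118 -0.68056092]] [-110.2724447  -249.45269365 1180.24912218]
top [[448.68713614   0.         321.58087134]
 [  0.         448.68713614 195.41171965]
 [  0.           0.           1.        ]] [[ 0.01663563 -0.99885837 -0.04477952]
 [-0.98919607 -0.00991765 -0.14626272]
 [ 0.14565164  0.0467289  -0.98823176]] [-32.75137179 579.82679349 762.3572838 ]
```

View pics/scene0.png

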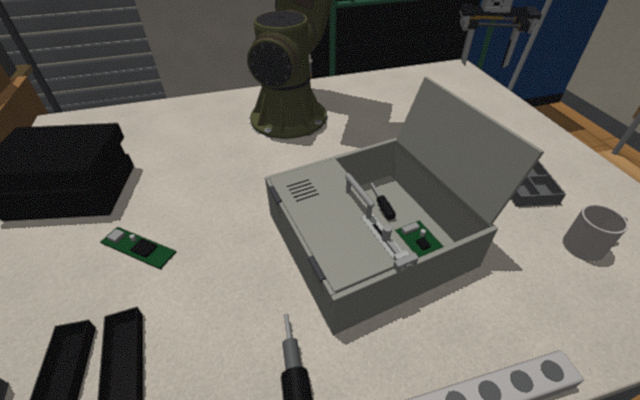

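View pics/top0.png

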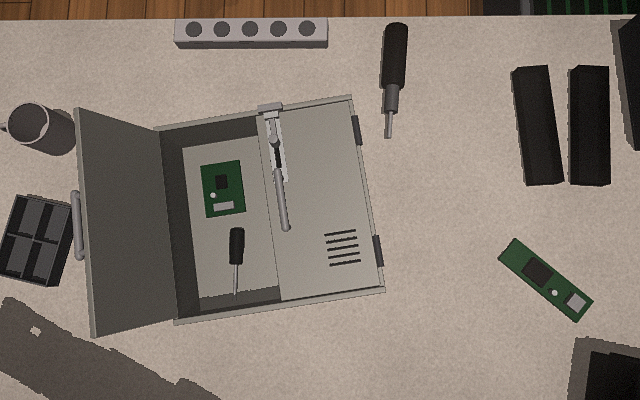

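The shut leaf is on the right in the top view, with its hinge on the right edge. The bar handle runs from about (278,170) to (286,230), the knob is near (273,140) and the keeper near (270,108). I'll enlarge that area.

```bash
python3 - <<'E'
import cv2
a=cv2.imread("pics/top0.png")[90:250,235:335]; b=cv2.imread("pics/scene0.png")[160:280,320:440]
cv2.imwrite("pics/c1.png",cv2.resize(a,None,fx=3.7,fy=3.7,interpolation=2)); cv2.imwrite("pics/c2.png",cv2.resize(b,None,fx=5,fy=5,interpolation=2))
E
```

```text
(no output)
```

View pics/c1.png

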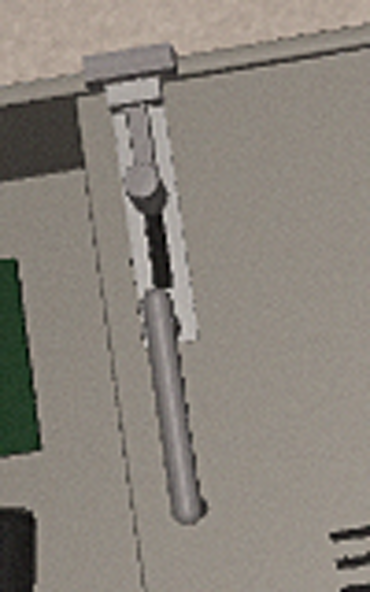

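View pics/c2.png

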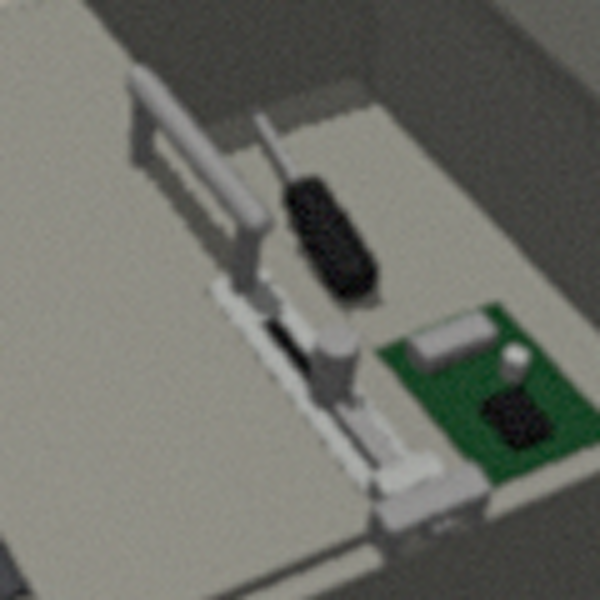

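Crop readings in top-view pixels: knob top (274.2,138.6), bar ends (277.4,170.5) and (286.1,228.6). In the scene view: knob top (387,229.4), bar ends (348.4,175.6) and (372.4,204.4).

```bash
cat > h.py <<'E'
import numpy as np
def ray(c,u,v,z):
    d=c["R"].T@np.linalg.inv(c["K"])@[u,v,1]; o=-c["R"].T@c["t"]
    return o+d*(z-o[2])/d[2]
def proj(c,X):
    p=c["K"]@(c["R"]@np.asarray(X)+c["t"]); return p[:2]/p[2]
E
python3 - <<'E'
import numpy as np
from h import *
for n,pts in(("top",[(274.2,138.6,152),(277.4,170.5,162),(286.1,228.6,162)]),("scene",[(387,229.4,152),(348.4,175.6,161),(372.4,204.4,161)])):
    c=dict(np.load(n+"0.npz"))
    for u,v,z in pts:
        r=ray(c,u,v,z); d=c["depth"]
        D=d[int(round(v)),int(round(u))]; P=c["R"].T@(np.linalg.inv(c["K"])@[u,v,1]*D-c["t"])
        print(n,r.round(1),P.round(1))
E
```

```text
top [654.   46.3 152. ] [653.8  46.2 152.9]
top [600.6  38.1 162. ] [599.9  37.6 165.8]
top [511.3  22.1 162. ] [511.2  21.9 163.6]
scene [659.3  48.3 152. ] [659.6  48.2 152.4]
scene [515.8  27.  161. ] [519.2  25.7 164.1]
scene [603.9  42.6 161. ] [605.8  41.7 163. ]
```

```bash
python3 - <<'E'
import numpy as np, cv2
from h import *
for n in("top","scene"):
    c=dict(np.load(n+"0.npz")); d=c["depth"]
    v,u=np.mgrid[:400,:640]; P=(np.linalg.inv(c["K"])@np.stack([u.ravel(),v.ravel(),np.ones(u.size)])*d.ravel()).T-c["t"]
    P=P@c["R"]
    m=(d.ravel()>0)
    def box(x0,x1,y0,y1,z0,z1): return P[m&(P[:,0]>x0)&(P[:,0]<x1)&(P[:,1]>y0)&(P[:,1]<y1)&(P[:,2]>z0)&(P[:,2]<z1)]
    b=box(490,625,5,60,156,172); l=cv2.fitLine(b[:,:2].astype(np.float32),cv2.DIST_HUBER,0,.01,.01).ravel()
    a=np.arctan2(l[1],l[0]) if l[0]>0 else np.arctan2(-l[1],-l[0])
    e=np.array([np.cos(a),np.sin(a)]); q=b[:,:2]@e; print(n,"bar",len(b),a,b.mean(0).round(1),"mid",((q.min()+q.max())/2-q.mean())*e+b[:,:2].mean(0),"len",np.ptp(q),"zmax",b[:,2].max())
    k=box(635,680,30,65,147,160); print(" knob",len(k),k.mean(0).round(1),k.min(0).round(1),k.max(0).round(1))
    f=box(480,640,-80,-20,100,140); print(" leaf z",np.median(f[:,2]))
E
```

```text
top bar 493 0.17349887 [555.4  31.1 164.8] mid [556.1802432   31.24840461] len 98.53742318856843 zmax 168.97899351678433
 knob 83 [653.3  48.6 152.5] [646.3  41.  147.1] [661.7  56.4 155.3]
 leaf z 121.18703910527896
scene bar 262 0.17956105 [562.6  32.1 163.1] mid [558.31406868  31.30456379] len 98.5012162248438 zmax 166.76200421930866
 knob 61 [656.5  49.4 151.2] [648.4  42.6 147.2] [662.7  57.3 153.6]
 leaf z 120.28172671578349
```

The two views agree within about 3 mm. I take the bar middle as (557,31), the bar direction at 0.177 rad and the knob axis at (655,49), which puts the bolt about 3 mm drawn. First I rise above the open leaf (280 mm) and turn so the jaws close across the bolt.

Request:
servo_tool --commands '[{"dp": [0,-35,0],"turn": [0,-7,0]},{"dp": [0,-70,0],"turn": [0,-14,0]},{"dp": [0,-105,0],"turn": [0,-21,0]},{"dp": [0,-140,0],"turn": [0,-28,0]},{"dp": [0,-150,0],"turn": [0,-34.7,0]}]' --grip -0.1 --force 25

```text
clock: 0.52
eef_pos: [228.4, 500.8, 360.3]
eef_rot: [-1.574, -0.004, 1.755]
wrist_force: [0.4, -0.8, 0.6]
finger_gap: 64.0
```

```bash
cat >> h.py <<'E'
from scipy.spatial.transform import Rotation as Ro
def to(X,s,yaw=1.748):
    R=Ro.from_euler('xyz',s["eef_rot"]); G=Ro.from_euler('xyz',[-np.pi/2,0,yaw])
    print(s["clock"],"pos",s["eef_pos"].round(1),"rot",s["eef_rot"].round(3),"F",s["wrist_force"].round(1),"gap",round(s["finger_gap"],1),"dp",R.inv().apply(np.array(X)-s["eef_pos"]).round(1),"turn",np.degrees((R.inv()*G).as_rotvec()).round(1))
E
python3 -c "
from h import *
from cell import manip
s=manip.read_state(); print(s['joints']); to([655,49,345],s)"
```

```text
[ 1.07641197e+00  2.34005929e-01  1.25221480e+00 -2.63077061e-05
  1.65000571e+00 -6.78378872e-01]
0.5167 pos [228.4 500.8 360.3] rot [-1.574 -0.004  1.755] F [ 0.4 -0.8  0.6] gap 64.0 dp [-522.3   14.2 -336.7] turn [0.2 0.4 0.2]
```

Request:
servo_tool --commands '[{"dp": [-35,0,-22]},{"dp": [-70,0,-45]},{"dp": [-104,0,-67]},{"dp": [-139,0,-90]},{"dp": [-174,0,-112]}]'

```text
$.commands[0]: bad value
```

Request:
servo_tool --commands '[{"dp": [-35,0,-22]},{"dp": [-70,0,-45]},{"dp": [-104,0,-67]},{"dp": [-139,0,-90]},{"dp": [-174,0,-112]}]'

```text
$.commands[0]: bad value
```

Request:
servo_tool --commands '[{"dp": [-35,0,-22]},{"dp": [-70,0,-45]},{"dp": [-104,0,-67]},{"dp": [-139,0,-90]},{"dp": [-164,0,-108]}]'

```text
$.commands[0]: bad value
```

```bash
python3 -c "
from h import *
from cell import manip
s=manip.read_state(); print(s['joints']); to([655,49,345],s)"
```

```text
[ 1.07641197e+00  2.34005929e-01  1.25221480e+00 -2.63077061e-05
  1.65000571e+00 -6.78378872e-01]
0.5167 pos [228.4 500.8 360.3] rot [-1.574 -0.004  1.755] F [ 0.4 -0.8  0.6] gap 64.0 dp [-522.3   14.2 -336.7] turn [0.2 0.4 0.2]
```

Each row needs a turn as well.

Request:
servo_tool --commands '[{"dp": [-35,0,-22],"turn": [0,0,0]},{"dp": [-70,0,-45],"turn": [0,0,0]},{"dp": [-104,0,-67],"turn": [0,0,0]},{"dp": [-139,0,-90],"turn": [0,0,0]},{"dp": [-174,0,-112],"turn": [0,0,0]}]'

```text
clock: 0.93
eef_pos: [371.2, 348.6, 359.7]
eef_rot: [-1.574, -0.004, 1.755]
wrist_force: [0.0, 0.5, 0.6]
finger_gap: 51.9
```

Request:
servo_tool --commands '[{"dp": [-35,0,-22],"turn": [0,0,0]},{"dp": [-70,0,-45],"turn": [0,0,0]},{"dp": [-104,0,-67],"turn": [0,0,0]},{"dp": [-139,0,-90],"turn": [0,0,0]},{"dp": [-174,0,-112],"turn": [0,0,0]}]'

```text
clock: 1.35
eef_pos: [514.0, 196.5, 359.2]
eef_rot: [-1.574, -0.004, 1.755]
wrist_force: [0.6, 1.7, 0.3]
finger_gap: 51.8
```

```bash
python3 -c "
from h import *
from cell import manip
s=manip.read_state(); print(s['joints']); to([655,49,300],s)"
```

```text
[ 0.29683253  0.23498414  1.25344798  0.00372838  1.65000367 -1.45803909]
1.35 pos [514.  196.5 359.2] rot [-1.574 -0.004  1.755] F [0.6 1.7 0.3] gap 51.8 dp [-171.1   58.8 -111.4] turn [0.2 0.4 0.2]
```

Request:
servo_tool --commands '[{"dp": [-34,5,-22],"turn": [0,0,0]},{"dp": [-68,10,-44],"turn": [0,0,0]},{"dp": [-102,20,-66],"turn": [0,0,0]},{"dp": [-136,35,-89],"turn": [0,0.4,0]},{"dp": [-171,55,-111],"turn": [0.2,0.4,0.2]}]'

```text
clock: 1.77
eef_pos: [651.7, 51.5, 306.4]
eef_rot: [-1.571, -0.0, 1.747]
wrist_force: [1.0, 0.9, 0.6]
finger_gap: 51.7
```

```bash
python3 -c "
from h import *
from cell import manip
s=manip.read_state(); print(s['joints']); to([655,49,130],s)"
```

```text
[ 2.26087966e-02  5.00679883e-01  1.01516685e+00  4.57414342e-04
  1.62559077e+00 -1.72463651e+00]
1.7667 pos [651.7  51.5 306.4] rot [-1.571 -0.     1.747] F [1.  0.9 0.6] gap 51.7 dp [ -3.1 176.4  -2.7] turn [ 0. -0.  0.]
```

Request:
servo_tool --commands '[{"dp": [-3,35,-2.7],"turn": [0,0,0]},{"dp": [-3,70,-2.7],"turn": [0,0,0]},{"dp": [-3,105,-2.7],"turn": [0,0,0]},{"dp": [-3,125,-2.7],"turn": [0,0,0]},{"dp": [-3,130,-2.7],"turn": [0,0,0]}]'

```text
clock: 2.18
eef_pos: [653.3, 48.9, 171.6]
eef_rot: [-1.564, -0.002, 1.747]
wrist_force: [-0.7, -0.1, -0.9]
finger_gap: 51.5
```

```bash
python3 -c "
from h import *
from cell import manip
import cv2
s=manip.read_state(); to([655,49,130],s)
c=manip.camera('top'); d=manip.camera('scene')
a=cv2.resize(c['img'][60:240,200:360],None,fx=2.4,fy=2.4);b=cv2.resize(d['img'][130:280,310:450],None,fx=2.88,fy=2.88)
cv2.imwrite('pics/d1.png',np.hstack([a,b])[:,:,::-1])"
```

```text
2.1833 pos [653.3  48.9 171.6] rot [-1.564 -0.002  1.747] F [-0.7 -0.1 -0.9] gap 51.5 dp [-0.3 41.6 -1.9] turn [-0.4 -0.1  0.1]
```

View pics/d1.png

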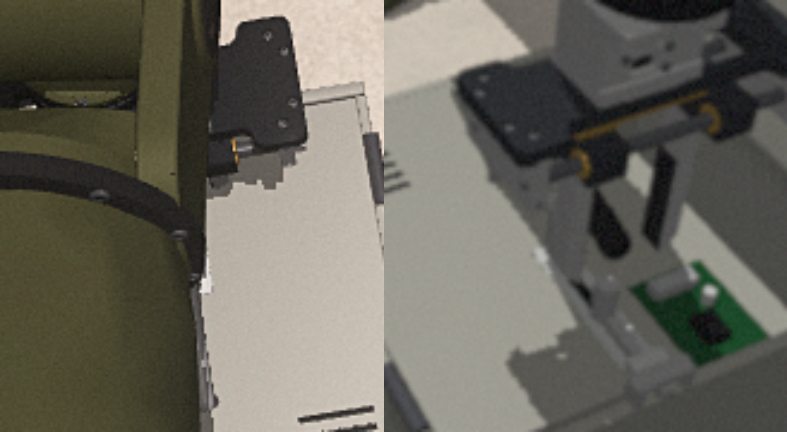

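The knob stands between the two open fingers (right pane, about (605,290)). I lower onto it.

Request:
servo_tool --commands '[{"dp": [-0.3,20,-2],"turn": [-0.4,0,0]},{"dp": [-0.3,36,-2],"turn": [-0.4,0,0]},{"dp": [-0.3,41,-2],"turn": [-0.4,0,0]},{"dp": [-0.3,41.5,-2],"turn": [-0.4,0,0]}]'

```text
clock: 2.62
eef_pos: [656.9, 49.2, 135.0]
eef_rot: [-1.577, -0.001, 1.747]
wrist_force: [0.5, -0.6, 1.2]
finger_gap: 51.7
```

Request:
servo_tool --commands '[{"dp": [0,0,0],"turn": [0,0,0]},{"dp": [0,0,0],"turn": [0,0,0]},{"dp": [0,0,0],"turn": [0,0,0]},{"dp": [0,0,0],"turn": [0,0,0]},{"dp": [0,0,0],"turn": [0,0,0]}]' --grip 1 --force 25

```text
clock: 3.03
eef_pos: [657.0, 49.2, 135.6]
eef_rot: [-1.577, -0.0, 1.747]
wrist_force: [0.8, -0.6, -0.4]
finger_gap: 21.7
```

```bash
python3 -c "
from h import *
from cell import manip
s=manip.read_state(); to([655,49,130],s)"
```

```text
3.0333 pos [657.   49.2 135.6] rot [-1.577 -0.     1.747] F [ 0.8 -0.6 -0.4] gap 21.7 dp [0.2 5.6 2.1] turn [ 0.4 -0.   0. ]
```

Request:
servo_tool --commands '[{"dp": [0,5,1],"turn": [0.4,0,0]},{"dp": [0,5,1],"turn": [0.4,0,0]},{"dp": [0,5,1],"turn": [0.4,0,0]},{"dp": [0,5,1],"turn": [0.4,0,0]}]'

```text
clock: 3.37
eef_pos: [656.5, 49.5, 131.6]
eef_rot: [-1.572, -0.001, 1.748]
wrist_force: [-0.6, 2.4, 7.9]
finger_gap: 15.5
```

```bash
python3 -c "
from h import *
from cell import manip
s=manip.read_state(); to(s['eef_pos']+29*np.array([-.9845,-.175,0]),s)"
```

```text
3.3667 pos [656.5  49.5 131.6] rot [-1.572e+00 -1.000e-03  1.748e+00] F [-0.6  2.4  7.9] gap 15.5 dp [ 0. -0. 29.] turn [ 0.1 -0.   0. ]
```

The jaws hold the knob (gap 15.5). I draw it along tool +z.

Request:
servo_tool --commands '[{"dp": [0,0,5],"turn": [0,0,0]},{"dp": [0,0,11],"turn": [0,0,0]},{"dp": [0,0,17],"turn": [0,0,0]},{"dp": [0,0,22],"turn": [0,0,0]},{"dp": [0,0,25],"turn": [0,0,0]}]'

```text
clock: 3.78
eef_pos: [631.2, 45.1, 131.6]
eef_rot: [-1.572, -0.001, 1.748]
wrist_force: [1.8, 1.9, 1.5]
finger_gap: 15.0
```

Request:
servo_tool --commands '[{"dp": [0,0,2],"turn": [0,0,0]},{"dp": [0,0,3],"turn": [0,0,0]},{"dp": [0,0,3],"turn": [0,0,0]}]'

```text
clock: 4.03
eef_pos: [629.3, 44.8, 131.7]
eef_rot: [-1.576, -0.001, 1.748]
wrist_force: [12.5, 3.5, -3.2]
finger_gap: 15.5
```

```bash
python3 -c "
from h import *
from cell import manip
import cv2
s=manip.read_state(); to([655,49,130],s)
d=manip.camera('scene')
b=cv2.resize(d['img'][130:280,310:450],None,fx=4,fy=4)
cv2.imwrite('pics/d2.png',b[:,:,::-1])"
```

```text
4.0333 pos [629.3  44.8 131.7] rot [-1.576e+00 -1.000e-03  1.748e+00] F [12.5  3.5 -3.2] gap 15.5 dp [ -0.3   1.8 -26. ] turn [ 0.3 -0.   0.1]
```

View pics/d2.png

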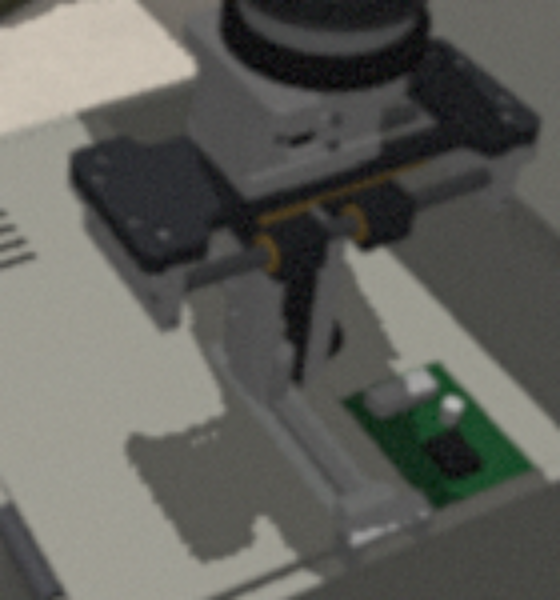

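The stop is reached after 27 mm of travel (12.5 N reaction), so the bolt is drawn. I release and lift off.

Request:
servo_tool --commands '[{"dp": [0,0,-1],"turn": [0,0,0]},{"dp": [0,0,-1],"turn": [0,0,0]},{"dp": [0,0,-1],"turn": [0,0,0]},{"dp": [0,0,-1],"turn": [0,0,0]},{"dp": [0,0,-1],"turn": [0,0,0]}]' --grip -0.1

```text
clock: 4.5
eef_pos: [630.1, 44.8, 131.6]
eef_rot: [-1.575, -0.001, 1.748]
wrist_force: [0.0, -0.1, -0.2]
finger_gap: 45.5
```

Request:
servo_tool --commands '[{"dp": [0,-20,0],"turn": [0,0,0]},{"dp": [0,-50,0],"turn": [0,0,0]},{"dp": [0,-80,10],"turn": [0,0,0]},{"dp": [0,-100,45],"turn": [0,0,0]},{"dp": [0,-100,72],"turn": [0,0,0]}]'

```text
clock: 4.92
eef_pos: [558.7, 31.8, 235.2]
eef_rot: [-1.58, 0.0, 1.748]
wrist_force: [0.8, -0.7, 0.6]
finger_gap: 51.7
```

```bash
python3 -c "
from h import *
from cell import manip
import cv2
s=manip.read_state(); to([557.2,31.5,140],s)
d=manip.camera('scene')
b=cv2.resize(d['img'][130:280,310:450],None,fx=4,fy=4)
cv2.imwrite('pics/d3.png',b[:,:,::-1])"
```

```text
4.9167 pos [558.7  31.8 235.2] rot [-1.58   0.     1.748] F [ 0.8 -0.7  0.6] gap 51.7 dp [-0.  95.1  2.4] turn [ 0.5 -0.  -0. ]
```

View pics/d3.png

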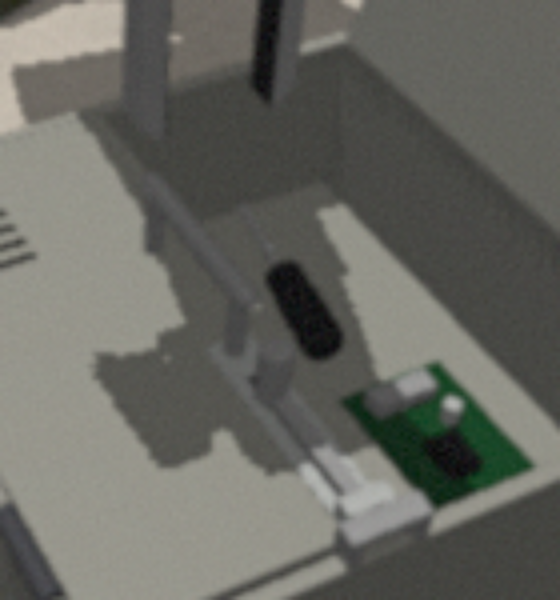

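The knob now sits next to the bar's end post (crop (272,370)), so the bolt is drawn. I lower onto the bar.

Request:
servo_tool --commands '[{"dp": [0,30,1],"turn": [0,0,0]},{"dp": [0,60,2],"turn": [0.5,0,0]},{"dp": [0,85,2],"turn": [0.5,0,0]},{"dp": [0,95,2],"turn": [0.5,0,0]},{"dp": [0,96,2],"turn": [0.5,0,0]}]'

```text
clock: 5.38
eef_pos: [552.4, 31.1, 135.3]
eef_rot: [-1.564, -0.001, 1.747]
wrist_force: [0.1, -0.7, -0.0]
finger_gap: 51.9
```

Request:
servo_tool --commands '[{"dp": [0,2,0],"turn": [0,0,0]},{"dp": [0,2,0],"turn": [0,0,0]},{"dp": [0,2,0],"turn": [0,0,0]},{"dp": [0,2,0],"turn": [0,0,0]},{"dp": [0,2,0],"turn": [0,0,0]}]' --grip 1 --force 25

```text
clock: 5.8
eef_pos: [552.7, 31.1, 134.2]
eef_rot: [-1.566, -0.001, 1.747]
wrist_force: [0.0, -0.4, -0.3]
finger_gap: 21.7
```

Request:
servo_tool --commands '[{"dp": [0,0,0],"turn": [0,0,0]},{"dp": [0,0,0],"turn": [0,0,0]},{"dp": [0,0,0],"turn": [0,0,0]},{"dp": [0,0,0],"turn": [0,0,0]}]'

```text
clock: 6.13
eef_pos: [552.9, 31.4, 134.6]
eef_rot: [-1.566, -0.001, 1.748]
wrist_force: [-1.9, 4.5, 5.1]
finger_gap: 11.4
```

The bar is gripped (11.4 mm). I lift along the hinge arc. In the tool frame, −x goes towards the hinge and −y is up.

Request:
servo_tool --commands '[{"dp": [-1,-3,0],"turn": [0,0,0]},{"dp": [-2.4,-7,0],"turn": [0,0,0]},{"dp": [-5,-13.5,0],"turn": [0,0,0]},{"dp": [-9.3,-22,0],"turn": [0,0,0]},{"dp": [-15.3,-32.5,0],"turn": [0,0,0]}]'

```text
clock: 6.55
eef_pos: [555.1, 17.7, 166.1]
eef_rot: [-1.564, -0.004, 1.748]
wrist_force: [1.6, 9.6, -6.3]
finger_gap: 11.2
```

```bash
python3 -c "
from h import *
from cell import manip
import cv2
s=manip.read_state(); to([552.9,31.4,134.6],s)
d=manip.camera('scene')
b=cv2.resize(d['img'][100:300,260:460],None,fx=3,fy=3)
cv2.imwrite('pics/d4.png',b[:,:,::-1])"
```

```text
6.55 pos [555.1  17.7 166.1] rot [-1.564 -0.004  1.748] F [ 1.6  9.6 -6.3] gap 11.2 dp [13.8 31.5 -0.5] turn [-0.4  0.   0.2]
```

View pics/d4.png

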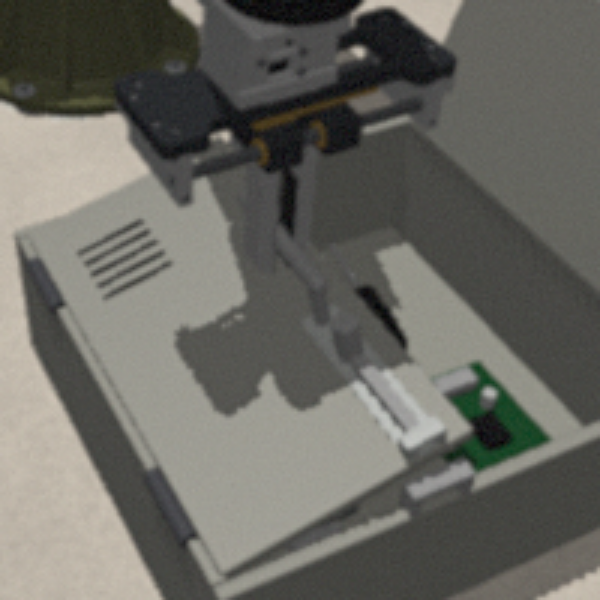

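The leaf is lifting cleanly, about 15° open, with the keeper clear. Continuing.

Request:
servo_tool --commands '[{"dp": [-8,-11,0],"turn": [0,0,0]},{"dp": [-16,-20,0],"turn": [0,0,0]},{"dp": [-24.6,-28.4,0],"turn": [0,0,0]},{"dp": [-33.8,-36.1,0],"turn": [0,0,0]},{"dp": [-43.7,-42.9,0],"turn": [0,0,0]}]'

```text
clock: 7.02
eef_pos: [562.7, -24.5, 212.1]
eef_rot: [-1.564, -0.007, 1.749]
wrist_force: [-9.9, 17.9, 11.3]
finger_gap: 11.2
```

```bash
python3 -c "
from h import *
from cell import manip
import cv2
s=manip.read_state(); to([552.9,31.4,134.6],s);print(s['moment'])
d=manip.camera('scene')
b=cv2.resize(d['img'][100:300,260:460],None,fx=3,fy=3)
cv2.imwrite('pics/d5.png',b[:,:,::-1])"
```

```text
7.0167 pos [562.7 -24.5 212.1] rot [-1.564 -0.007  1.749] F [-9.9 17.9 11.3] gap 11.2 dp [56.2 77.9 -0.8] turn [-0.4  0.1  0.4]
[ 3.48217468  1.87833808 -0.00774477]
```

View pics/d5.png

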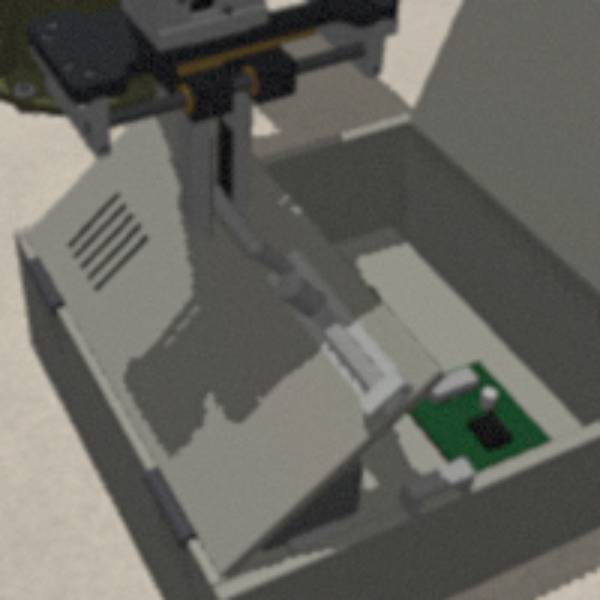

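Request:
servo_tool --commands '[{"dp": [-12,-3,0],"turn": [0,0,0]},{"dp": [-23,-8,0],"turn": [0,0,0]},{"dp": [-34,-11.6,0],"turn": [0,0,0]},{"dp": [-45.7,-14.6,0],"turn": [0,0,0]},{"dp": [-57.6,-16.6,0],"turn": [0,0,0]}]'

```text
clock: 7.48
eef_pos: [573.5, -82.3, 231.4]
eef_rot: [-1.567, -0.007, 1.75]
wrist_force: [-3.8, 10.2, 11.1]
finger_gap: 11.0
```

```bash
python3 -c "
from h import *
from cell import manip
import cv2
s=manip.read_state(); to([552.9,31.4,134.6],s);print(s['joints'])
d=manip.camera('scene')
b=cv2.resize(d['img'][60:280,240:460],None,fx=2.7,fy=2.7)
cv2.imwrite('pics/d6.png',b[:,:,::-1])"
```

```text
7.4833 pos [573.5 -82.3 231.4] rot [-1.567 -0.007  1.75 ] F [-3.8 10.2 11.1] gap 11.0 dp [114.8  97.6  -0.3] turn [-0.2  0.1  0.4]
[-0.20816893  0.35171902  1.39235227  0.00537837  1.40389538 -1.95889764]
```

View pics/d6.png

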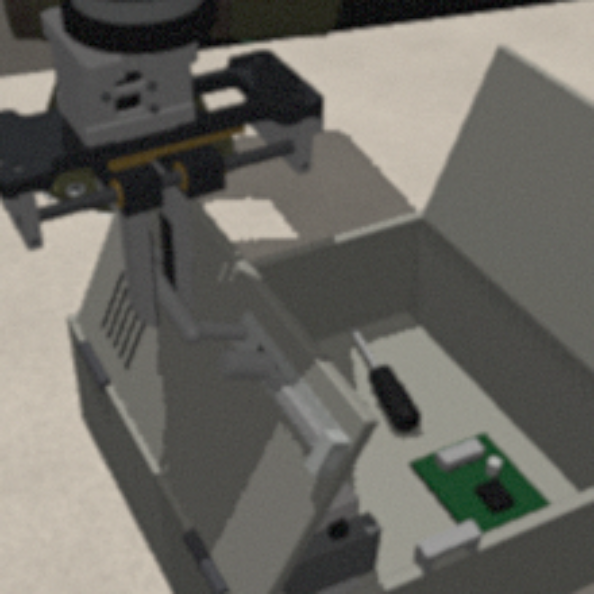

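The leaf is about 65° open. I go on to about 79° for margin.

Request:
servo_tool --commands '[{"dp": [-11,1,0],"turn": [0,0,0]},{"dp": [-23,2,0],"turn": [0,0,0]},{"dp": [-32.5,3,0],"turn": [0,0,0]},{"dp": [-32.5,3,0],"turn": [0,0,0]},{"dp": [-32.5,3,0],"turn": [0,0,0]}]'

```text
clock: 7.95
eef_pos: [579.9, -117.7, 229.2]
eef_rot: [-1.568, -0.004, 1.747]
wrist_force: [-0.6, -5.2, 7.2]
finger_gap: 10.9
```

```bash
python3 -c "
from h import *
from cell import manip
import cv2
s=manip.read_state(); to([552.9,31.4,134.6],s);print(s['joints'])
d=manip.camera('scene')
b=cv2.resize(d['img'][60:280,240:460],None,fx=2.7,fy=2.7)
cv2.imwrite('pics/d7.png',b[:,:,::-1])"
```

```text
7.95 pos [ 579.9 -117.7  229.2] rot [-1.568 -0.004  1.747] F [-0.6 -5.2  7.2] gap 10.9 dp [1.512e+02 9.520e+01 1.000e-01] turn [-0.1 -0.   0.2]
[-0.2633756   0.37984982  1.35944733  0.00256706  1.40611031 -2.01130474]
```

View pics/d7.png

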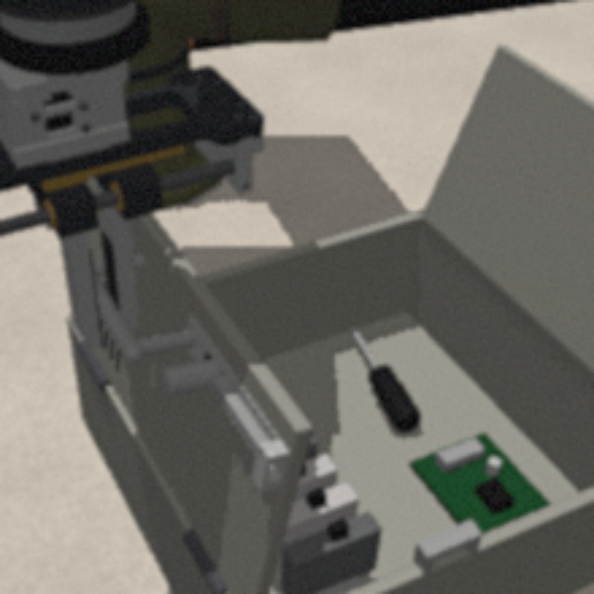

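The leaf is about 80° open. I open the jaws slightly (to 28 mm, so the finger inside the handle stays clear of the leaf) and withdraw straight up.

Request:
servo_tool --commands '[{"dp": [0,0,0],"turn": [0,0,0]},{"dp": [0,0,0],"turn": [0,0,0]},{"dp": [0,0,0],"turn": [0,0,0]},{"dp": [0,0,0],"turn": [0,0,0]},{"dp": [0,0,0],"turn": [0,0,0]}]' --grip 0.4

```text
clock: 8.42
eef_pos: [579.8, -117.6, 229.0]
eef_rot: [-1.568, -0.004, 1.748]
wrist_force: [-0.1, -0.3, -0.2]
finger_gap: 28.1
```

Request:
servo_tool --commands '[{"dp": [0,-10,0],"turn": [0,0,0]},{"dp": [0,-25,0],"turn": [0,0,0]},{"dp": [0,-50,0],"turn": [0,0,0]},{"dp": [0,-85,0],"turn": [0,0,0]},{"dp": [0,-120,0],"turn": [0,0,0]}]'

```text
clock: 8.83
eef_pos: [579.8, -117.8, 350.8]
eef_rot: [-1.567, -0.004, 1.748]
wrist_force: [-0.5, 0.0, -0.4]
finger_gap: 28.1
```

Request:
servo_tool --commands '[{"dp": [-20,-10,20],"turn": [0,0,0]},{"dp": [-50,-20,50],"turn": [0,0,0]},{"dp": [-80,-20,80],"turn": [0,0,0]},{"dp": [-100,-20,100],"turn": [0,0,0]},{"dp": [-100,-20,100],"turn": [0,0,0]}]'

```text
clock: 9.25
eef_pos: [496.4, -237.5, 372.0]
eef_rot: [-1.568, -0.003, 1.744]
wrist_force: [-0.9, -0.3, -0.0]
finger_gap: 28.1
```

```bash
python3 -c "
from h import *
from cell import manip
import cv2
s=manip.read_state(); to([552.9,31.4,134.6],s);print(s['qd'].round(3))
d=manip.camera('scene');np.savez('s9.npz',**d)
b=cv2.resize(d['img'][60:280,240:460],None,fx=2.7,fy=2.7)
cv2.imwrite('pics/d8.png',b[:,:,::-1]);
c=manip.camera('top');np.savez('t9.npz',**c);cv2.imwrite('pics/d9.png',c['img'][:,:,::-1])"
```

```text
9.25 pos [ 496.4 -237.5  372. ] rot [-1.568 -0.003  1.744] F [-0.9 -0.3 -0. ] gap 28.1 dp [ 254.5  237.8 -102.6] turn [-0.2 -0.2  0.2]
[ 0.083  0.024 -0.021  0.018  0.004  0.092]
```

View pics/d8.png

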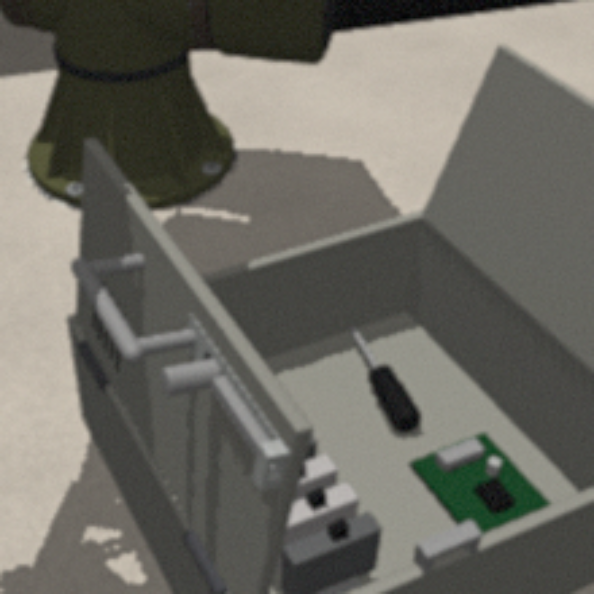

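View pics/d9.png

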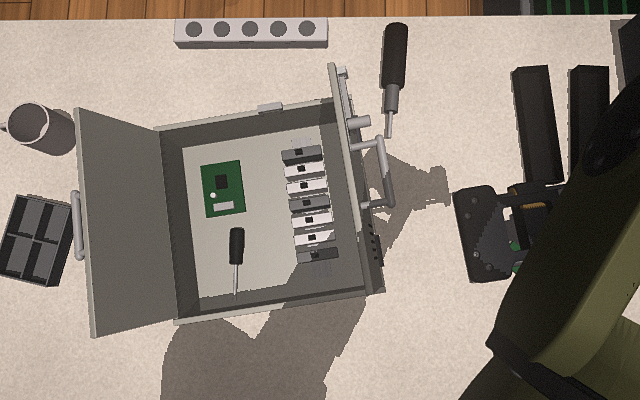

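The leaf stands by itself with the robot clear of it. I check its angle and the bolt from the depth data.

```bash
python3 - <<'E'
import numpy as np
from h import *
e=np.array([.9845,.175]);n=np.array([-.175,.9845]);mid=np.array([557.2,31.3])
for f in("t9.npz","s9.npz"):
    c=dict(np.load(f)); d=c["depth"]; v,u=np.mgrid[:400,:640]
    P=((np.linalg.inv(c["K"])@np.stack([u.ravel(),v.ravel(),np.ones(u.size)])*d.ravel()).T-c["t"])@c["R"]
    P=P[d.ravel()>0]; L=np.c_[(P[:,:2]-mid)@e,(P[:,:2]-mid)@n+131,P[:,2]-117]  # hinge frame
    th=np.radians(80)
    best=None
    m=(np.abs(L[:,0])<150)&(L[:,2]>20)&(L[:,2]<180)&(np.abs(L[:,1])<80)
    Q=L[m]
    for t in range(60,101):
        a=np.radians(t); h=-np.sin(a)*Q[:,1]+np.cos(a)*Q[:,2]
        k=(np.abs(h-3)<2).sum()
        if best is None or k>best[1]: best=(t,k)
    a=np.radians(best[0]); r=np.cos(a)*Q[:,1]+np.sin(a)*Q[:,2]; h=-np.sin(a)*Q[:,1]+np.cos(a)*Q[:,2]
    kn=Q[(h>18)&(h<40)&(Q[:,0]>56)&(Q[:,0]<130)&(np.abs(r-131)<20)]; br=Q[(h>34)&(h<52)&(np.abs(r-131)<15)&(Q[:,0]<56)]
    print(f,best,"knob s:",np.percentile(kn[:,0],[2,50,98]).round(1),len(kn),"bar:",np.percentile(br[:,0],[1,99]).round(1))
E
```

```text
t9.npz (80, np.int64(2116)) knob s: [63.4 69.  77.4] 167 bar: [-49.2  45.6]
s9.npz (80, np.int64(4450)) knob s: [66.9 75.9 79.9] 144 bar: [-44.5  49.3]
```

Request:
servo_tool --commands '[{"dp": [0,0,0],"turn": [0,0,0]},{"dp": [0,0,0],"turn": [0,0,0]},{"dp": [0,0,0],"turn": [0,0,0]}]'

```text
clock: 9.6
eef_pos: [499.1, -233.6, 371.6]
eef_rot: [-1.568, -0.004, 1.747]
wrist_force: [-0.7, 0.8, -0.7]
finger_gap: 28.3
```

```bash
python3 -c "
from cell import manip
print(manip.sign_off())"
```

```text
the job is handed in; nothing more can be done
None
```

I drew the bolt by its knob to its stop, swung the leaf up by its bar handle to about 80°, let go and backed the arm clear. I handed the job in at about 9.6 s; the sign-off reports no verdict.

- **Leaf:** depth data from both cameras gives about 80° from shut, and it stands on its own with the gripper away from it.
- **Bolt:** the knob's middle is about 70–73 mm from the handle's middle along the bar, so the bolt is drawn about 30 mm. The two views differ by a few mm, and both are well past the 20 mm needed to clear the keeper.
- **Forces:** the highest wrist force I saw in the readings was about 23 N. At the end the wrist read about 1 N.

No check failed. The only disagreement was the calibration offset of up to about 4 mm between the two cameras, which I averaged out.

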